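# Shut the big ink pot

### The job

The big ink pot on the writing mat is finished with: with your fingertips push its standing lid over and press it lightly until it is fully shut, then take your hand away. Do not pick up, tip or shove the pot. The two small ink pots are still in use, so leave their lids standing open, and leave everything else on the desk where it is.

Things in the scene. Friction and masses are not known exactly. Their poses are not given: they have to be found in the camera images.
- big_pot: The big flip-top ink pot: the largest of the three black pots with white hinged lids, 72 mm across, 60 mm from its underside to its rim, 0.3 to 0.45 kg, loose on the mat. Origin: centre of its underside, 3 mm above the table (on the mat); z up; its x axis points level from the pot's axis to the hinge, which lies on the side away from the robot, within 40 degrees of straight ahead.
- big_lid (a joint): Angle of the big pot's lid (rad): 0 fully shut, about 1.57 upright, more when it leans back beyond the hinge; it starts standing open at 1.65 to 2.1 and opens to 2.25 at most. The hinge is stiff enough to stay where it is left, and a push of less than 1 N on the lid moves it.
- big_lid_hinge (a point): Middle of the hinge line of the big lid, on the rim of the pot: 34 mm from the pot's axis along the pot's x, 54 mm above its underside. The hinge line is level, across the pot's x.
- big_lid_tab (a point): Tip of the thumb tab (20 mm wide) of the big lid, the point of the lid farthest from the hinge: 76 mm from the hinge line. With the lid open it is the lid's top end, 118 to 130 mm above the pot's underside, and the lid's closed outer top faces away from the mouth.
- big_lid_top (a point): Middle of the outer top of the big lid (a cap 64 mm across, some 10 mm thick), 34 mm from the hinge line. The top is a soft, slightly domed panel 54 mm across that gives about 3 mm under a 10 N press and springs back. With the lid shut this point lies on the pot's axis, 65 mm above the pot's underside, 11 mm above the hinge; the firm rim round the panel lies 4 mm lower.
- small_pot_a: Small flip-top ink pot, same make as the big one: black, 48 mm across, 40 mm to its rim, loose on the mat, its white lid standing open. Origin: centre of its underside; its x axis points to the hinge. Still in use: leave alone.
- small_pot_b: Small flip-top ink pot, same make as the big one: black, 48 mm across, 40 mm to its rim, loose on the mat, its white lid standing open. Origin: centre of its underside; its x axis points to the hinge. Still in use: leave alone.
- small_lid_a (a joint): Lid angle of small_pot_a, as for big_lid; open at 1.65 to 2.1, the lid's top end then up to 90 mm above the table. To stay open.
- small_lid_b (a joint): Lid angle of small_pot_b, as for small_lid_a. To stay open.
- small_lid_a_tab (a point): Tip of the thumb tab of small_pot_a's lid, 52 mm from its hinge.
- small_lid_b_tab (a point): Tip of the thumb tab of small_pot_b's lid, 52 mm from its hinge.
- mat: Dark green leather desk mat, 420 mm (x) by 620 mm (y), 3 mm thick, fixed; origin at the centre of its underside on the table. Pots, tin, pen and paperweight stand or lie on it.
- nib_tin: Round aluminium nib tin, 62 mm across, 25 mm high, loose on the mat in the row of the pots. Origin: centre of its underside.
- reed_pen: Reed pen, 197 mm long, 11 mm thick, lying loose on the mat along its x axis (nib to +x). Origin: under the middle of its shaft.
- paperweight: Brass bar 20 x 120 x 14 mm lying loose on the mat, left of the sheet. Origin: centre of its underside, long side along its y.
- saucer: White porcelain saucer, 90 mm across, 16 mm high, loose on the table at the left of the mat. Origin: centre of its underside.
- rinse_cup: White porcelain cup, 72 mm across, 75 mm high, loose on the table at the right of the mat. Origin: centre of its underside.

How it is judged:
On the way:
1. the fingers press on the big pot's lid with it shut (value of joint big_lid below 0.06 rad and contact force between the fingers and big_pot above 0.3 N), for 0.05 s.
At the end, for the whole second after the job is handed in: The big pot's lid is shut (within 0.06 rad, about 4 mm at the tab); the pot stands upright on the mat within 30 mm of its first place; both small lids still stand open and every other thing lies within 15 mm of its first place (value of joint big_lid below 0.06 rad and height (world z) of big_pot below 0.01 m and angle between big_pot's own z axis and vertical below 0.05 rad and distance of big_pot from where it was at the start of the episode below 0.03 m and linear speed of big_pot below 0.02 m/s and value of joint each of small_lid_a, small_lid_b above 1.3 rad and angle between each of small_pot_a, small_pot_b's own z axis and vertical below 0.1 rad and distance of each of small_pot_a, small_pot_b, nib_tin, reed_pen, paperweight, saucer, rinse_cup from where it was at the start of the episode below 0.015 m); the robot touches nothing.
It fails at once if the big pot or its lid is pushed or pressed hard (over 20 N) (contact force between any of the fingers, the arm and big_pot above 20 N).
It fails at once if the big pot is lifted, or tipped by more than 0.3 rad (height (world z) of big_pot above 0.015 m or angle between big_pot's own z axis and vertical above 0.3 rad).
It fails at once if the big pot is shoved or carried more than 30 mm from its place (distance of big_pot from where it was at the start of the episode above 0.03 m).
It fails at once if the lid of a small pot is moved (its tab by more than 15 mm) (distance of any of small_lid_a_tab, small_lid_b_tab from where it was at the start of the episode above 0.015 m).
It fails at once if a small pot or another thing on the desk is shifted by more than 15 mm (distance of any of small_pot_a, small_pot_b, nib_tin, reed_pen, paperweight, saucer, rinse_cup from where it was at the start of the episode above 0.015 m).
It also fails if it takes over 35 s, if anything falls off the work surface, if the arm or the gripper's body presses on something with over 40 N, if the wrist force passes 120 N, or if a joint passes its speed limit or range.

### The arm

A 7-joint arm with a two-finger parallel gripper is mounted at the origin on the work surface. World frame = base frame: x ahead of the robot, y to its left, z up, the work surface at z = 0. Lengths are in m, angles in rad, forces in N, time in s.
With the tool pointing down it reaches from about 0.425 to 0.875 m from the base axis. Payload 4.7 kg.
Tool frame: the origin (TCP) lies at the very end of the fingers, on their centre line; the grasp point (between the pads) lies 19 mm behind it; z points along the fingers, y is the direction in which the jaws open and shut (so a half turn about z gives the same grasp; the last joint's range is limited). The gripper opens to 87 mm and grips with 3 to 60 N. Pads are 19 mm wide; open, the fingers measure 117 mm over their backs; the gripper's body (75 mm by 190 mm) begins 51 mm behind the grasp point.
Start: joints at [1.357, 0.321, -0.07, 1.45, 0.023, 1.371, -0.057], TCP at [0.147, -0.633, 0.223] pointing down, gripper open.
Joint ranges: [-2.86, 2.86], [-0.3, 2.09], [-1.38, 1.24], [0.06, 2.45], [-1.56, 4.7], [0.09, 2.05], [-2.69, 2.69]. Speed limits (rad/s): [2.57, 2.57, 3.14, 3.14, 3.14, 3.14, 3.14].

### API

Orientations are given as a unit quaternion [x, y, z, w].
In Python, from workcell import bot gives the robot as it stands. The module is installed in compiled form; this text tells all that it offers.
- The arm moves only by the shell command python3 -m crank 'ROWS' [FORCE]. ROWS is text: rows parted by semicolons, each of 7 numbers parted by spaces: the turn, a rotation vector about the world's x, y, z in degrees, then the shift along the world's x, y, z in m, then the opening, from -1 (shut) to 1 (fully open). In form: ax ay az dx dy dz grip; .... A call has 1 to 10 rows; each row shifts and turns the commanded pose from where the row before left it; what a row does not reach is not made up. A row lasts 1/10 s, in which the tool goes at most 50 mm and 8.59 degrees, less where a joint would pass 70% of its speed; a pose out of reach is approached as far as the arm can. A call with a gripper value outside its range is refused whole. The fingers move at their own pace and stop on an object; FORCE is the grip in N (left out, the last holds). Time passes only in rows, so rows that do not move let the fingers close. It gives the time, the measured TCP pose, the force and the opening at its end, in the units of the state.
- bot.sense(): the state, without advancing time (a new reading comes with each control period).
- bot.grab_frame(name): name is "scene" or "top" or "wrist"; returns a dict with "pixels" (384x512x3 uint8, red, green, blue), "fx", "fy", "cx", "cy" (pixels), "R" (3x3) and "t" (3): a world point X has camera coordinates R X + t; the wrist camera has in their place "mount" (4x4, takes a point from camera to tool coordinates, whose origin is the TCP and whose axes are the flange's). Camera axes: x right, y down, z forward; pixel columns grow to the right and rows downward; lengths in m; the calibration is good to about 2 mm. A picture is of the moment at which its call begins: read the wrist's pose just before it. There is no depth.
- bot.job_done(): hands the job in, once; it reports no verdict.
The state is a dict: "t": time; "joints": joint angles; "qvel": joint speeds; "joint_efforts": joint torques, N m; "tool_pos": TCP position; "eef_rot": TCP orientation; "ft_force": force on the tool from outside, world axes, zero at the start; "moment": the same for the moment, N m; "gripper_width": opening from 0.0 (shut) to 1.0 (fully open).
Only numpy, scipy, OpenCV 4.12 (cv2) and the standard library are available. Lean on these libraries where they do the work, as an engineer would, in place of code of your own. Each camera call takes 0.05 s, during which the arm holds its last target.

## Working session

There is one attempt and no reset: what is moved stays moved. The work goes in short steps, Python scripts to look and compute and a shell command to move; the robot and the scene stay as the last step left them, time stands still between calls to the robot, and variables do not carry over. Pictures are saved under pics/ and viewed, and the job is handed in when it is done.

```bash
mkdir -p pics; python3 - <<'E'
from workcell import bot
import cv2,numpy as np
s=bot.sense();print({k:np.round(v,3) for k,v in s.items()})
for n in("scene","top"):
    f=bot.grab_frame(n);cv2.imwrite(f"pics/{n}0.png",f["pixels"][:,:,::-1]);np.savez(f"{n}0.npz",**f)
    print(n,f["fx"],f["cx"],f["cy"],np.round(f["R"],3).tolist(),np.round(f["t"],3), -f["R"].T@f["t"])
E
```

```text
{'t': np.float64(0.0), 'joints': array([ 1.357,  0.322, -0.07 ,  1.452,  0.023,  1.371, -0.057]), 'qvel': array([ 0.   , -0.001,  0.002,  0.   ,  0.001, -0.002,  0.001]), 'joint_efforts': array([-1.0000e-03, -4.9129e+01, -4.0400e-01, -3.1253e+01, -6.4000e-02,
        4.4000e-02,  0.0000e+00]), 'tool_pos': array([ 0.147, -0.633,  0.221]), 'eef_rot': array([ 0.994,  0.114, -0.   , -0.001]), 'ft_force': array([-0.042, -0.905,  0.217]), 'moment': array([ 0.025,  0.006, -0.04 ]), 'gripper_width': np.float64(0.995)}
scene 380.9151699956394 252.03361842915749 194.31271341502972 [[0.657, 0.754, -0.006], [0.614, -0.54, -0.576], [-0.437, 0.375, -0.818]] [-0.355 -0.281  1.333] [ 0.98877546 -0.3839632   0.92608242]
top 442.54546739192307 253.3618561314103 197.8481152870588 [[0.0, -1.0, -0.009], [-0.995, 0.001, -0.103], [0.103, 0.009, -0.995]] [0.017 0.543 1.326] [0.4043842  0.00486414 1.37477598]
```

View pics/scene0.png

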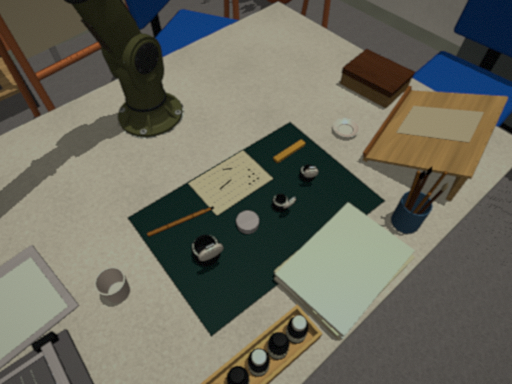

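View pics/top0.png

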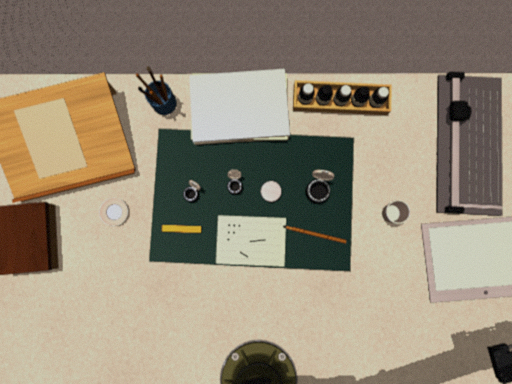

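The big pot is at top-view pixel (318,190), with its lid at (322,175). The small pots are at (191,193) and (235,185), and the tin is at (271,191). I'll zoom in next.

```bash
python3 - <<'E'
import cv2,numpy as np
a=cv2.imread("pics/top0.png")[155:220,285:360];b=cv2.imread("pics/scene0.png")[220:275,175:240]
a=cv2.resize(a,(390*75//65,390),interpolation=cv2.INTER_CUBIC);b=cv2.resize(b,(330,390*330//330),interpolation=cv2.INTER_CUBIC)
b=cv2.resize(cv2.imread("pics/scene0.png")[222:274,185:237],(390,390),interpolation=cv2.INTER_CUBIC) if 0 else b
cv2.imwrite("pics/crop0.png",np.hstack([a[:390],b]))
E
```

```text
(no output)
```

View pics/crop0.png

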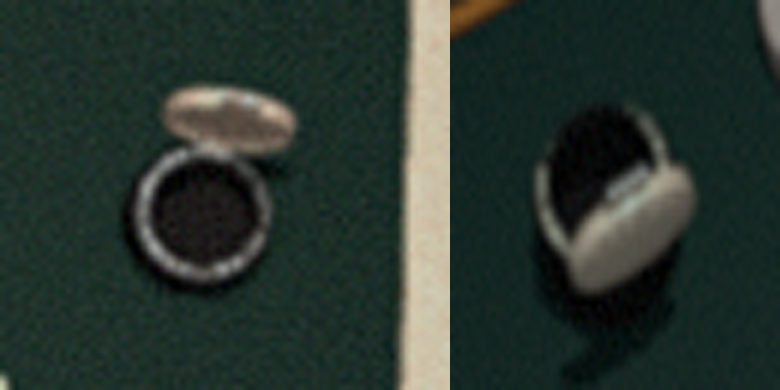

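```bash
cat > h.py <<'E'
import cv2,numpy as np
def ray(f,u,v,z):
    R,t=f["R"],f["t"];c=-R.T@t
    d=R.T@np.array([(u-f["cx"])/f["fx"],(v-f["cy"])/f["fy"],1.])
    return c+d*(z-c[2])/d[2]
def proj(f,X):
    p=f["R"]@np.asarray(X)+f["t"];return np.array([f["cx"]+f["fx"]*p[0]/p[2],f["cy"]+f["fy"]*p[1]/p[2]])
E
python3 - <<'E'
from h import *
from scipy.optimize import least_squares
T=np.load("top0.npz");S=np.load("scene0.npz")
x0,y0,k=285,155,8
g=cv2.resize(T["pixels"][155:220,285:345],None,fx=k,fy=k,interpolation=cv2.INTER_CUBIC)
hsv=cv2.cvtColor(g,cv2.COLOR_RGB2HSV);m=((g[:,:,0]>75)).astype(np.uint8)*255
# separate lid / ring with horizontal-ish cut
for nm,mm in(("all",m),):
    cs,_=cv2.findContours(mm,cv2.RETR_EXTERNAL,cv2.CHAIN_APPROX_NONE)
    for c in cs:
        if cv2.contourArea(c)>800:
            (cx,cy),ax,an=cv2.fitEllipse(c);print(nm,cx/k+x0-.4,cy/k+y0-.4,np.array(ax)/k,an,cv2.contourArea(c)/k/k, cv2.boundingRect(c))
cv2.imwrite("pics/mask0.png",m)
P=ray(T,318.5,190.2,.060);print("ring",P)
E
```

```text
all 320.38215789794924 184.77044258117675 [22.45442772 33.66917419] 18.66692352294922 287.1640625 (182, 113, 214, 258)
ring [ 0.56298638 -0.17848347  0.06      ]
```

View pics/mask0.png

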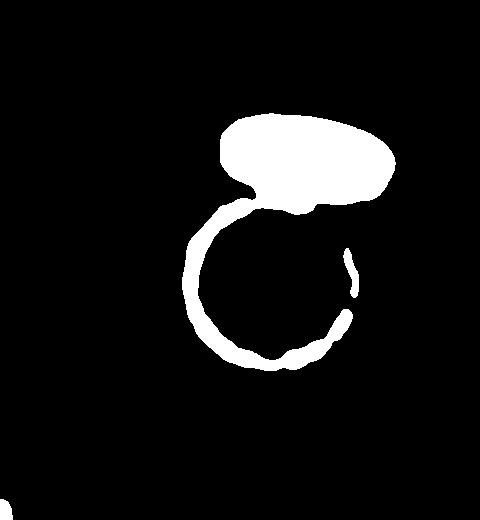

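```bash
python3 - <<'E'
from h import *
T=np.load("top0.npz");S=np.load("scene0.npz")
P=ray(T,318.3,190.0,.059);print("pot",P)
L=ray(T,323.1,174.6,.093);print("lid@.093",L,"yaw",np.degrees(np.arctan2(L[1]-P[1],L[0]-P[0])),np.hypot(*(L-P)[:2]))
M=lambda f:f["R"]
def PM(f):
    K=np.array([[f["fx"],0,f["cx"]],[0,f["fy"],f["cy"]],[0,0,1]]);return K@np.c_[f["R"],f["t"]]
X=cv2.triangulatePoints(PM(T),PM(S),np.array([323.1,174.6]),np.array([210.8,252.4]));print("lid tri",(X[:3]/X[3]).ravel())
# pot centre check in scene
print("pot in scene",proj(S,P))
for nm,uv in(("small a",(191,194)),("small b",(234.5,186)),("tin",(271,191)),("penL",(285,227)),("penR",(346,242)),("cup",(396,213))):
    print(nm,ray(T,*uv,.04 if nm[0]!='p' else .01))
for th in (1.65,1.85,2.1):
  for yaw in (-15,-20,-25):
    x=np.array([np.cos(np.radians(yaw)),np.sin(np.radians(yaw)),0]);h=P*[1,1,0]+[0,0,.057]+.034*x
    d=-x*np.cos(th)+np.array([0,0,np.sin(th)])
    print(th,yaw,"mid",proj(T,h+.034*d),proj(S,h+.034*d),"tab",proj(T,h+.076*d),proj(S,h+.076*d))
E
```

```text
pot [ 0.56370995 -0.17803451  0.059     ]
lid@.093 [ 0.6049281  -0.18800136  0.093     ] yaw -13.593594988925304 0.04240606202397766
lid tri [ 0.605484   -0.18862545  0.08922256]
pot in scene [205.25805546 244.11737411]
small a [0.55411627 0.20585848 0.04      ]
small b [0.57849375 0.07373173 0.04      ]
tin [ 0.5630818  -0.03719975  0.04      ]
penL [ 0.45505013 -0.08077762  0.01      ]
penR [ 0.40913487 -0.26720341  0.01      ]
cup [ 0.49600043 -0.41347545  0.04      ]
1.65 -15 mid [322.86401851 176.66462487] [209.54086011 250.04560182] tab [325.33091259 173.3221303 ] [208.34968221 243.02823152]
1.65 -20 mid [323.91361274 176.98891666] [208.30112484 250.52407499] tab [326.51357015 173.68708829] [206.94188362 243.56493256]
1.65 -25 mid [324.93220922 177.40206677] [207.02538722 250.90654517] tab [327.66139866 174.15208319] [205.49321262 243.99406549]
1.85 -15 mid [323.35845294 174.54731201] [210.64084068 252.49957201] tab [326.46229299 168.45347424] [210.90937939 248.71143175]
1.85 -20 mid [324.59744784 174.92986411] [209.17227155 253.06903187] tab [328.08117265 168.95227029] [208.96661814 249.46024757]
1.85 -25 mid [325.79991625 175.41727219] [207.66047168 253.52433695] tab [329.65257144 169.58789083] [206.96565285 250.0593025 ]
2.1 -15 mid [323.83554223 172.18929154] [212.00463182 255.73254314] tab [327.53504722 163.08494926] [214.09919786 256.25834099]
2.1 -20 mid [325.29273462 172.6388787 ] [210.27084765 256.40896523] tab [329.65227573 163.73618364] [211.5359735  257.26054054]
2.1 -25 mid [326.70705282 173.2117411 ] [208.48520331 256.94993211] tab [331.70768792 164.56620751] [208.89310476 258.06279502]
```

The pot's axis is at (0.564, -0.178), its yaw is about -14° and the lid stands at about 1.85 rad. That puts the tab at (0.617, -0.191, 0.130). I'll shut the fingers and move them high to a point behind the lid.

```bash
python3 -m crank '0 0 0 0.036 0.03 0.003 -1;0 0 0 0.036 0.03 0.003 -1;0 0 0 0.036 0.03 0 -1;0 0 0 0.036 0.03 0 -1;0 0 -7 0.036 0.03 0 -1;0 0 -7 0.036 0.03 0 -1;0 0 -7 0.036 0.03 0 -1;0 0 -6 0.036 0.03 0 -1;0 0 0 0.036 0.03 0 -1;0 0 0 0.036 0.03 0 -1' 5
```

```text
t: 1.1
tool_pos: [0.5077, -0.3318, 0.2283]
eef_rot: [0.993, -0.122, -0.0, 0.0]
ft_force: [-0.2, -0.7, -0.2]
gripper_width: 0.171
```

```bash
python3 -m crank '0 0 0 0.032 0.026 0 -1;0 0 0 0.032 0.026 0 -1;0 0 0 0.032 0.026 0 -1;0 0 0 0.031 0.026 0 -1;0 0 0 0.030 0.025 0 -1;0 0 0 0 0 0 -1;0 0 0 0 0 0 -1'
python3 - <<'E'
from workcell import bot
from h import *
s=bot.sense();print(s["tool_pos"],s["eef_rot"],s["ft_force"],s["gripper_width"])
fs=bot.grab_frame("scene");fw=bot.grab_frame("wrist");ft=bot.grab_frame("top")
c=lambda f,y,x,h,w:cv2.resize(f["pixels"][y:y+h,x:x+w,::-1],(390,390),interpolation=cv2.INTER_CUBIC)
cv2.imwrite("pics/s1.png",np.hstack([c(fs,190,160,100,100),cv2.resize(fw["pixels"][:,:,::-1],(400,390))]))
print(fw["mount"],fw["fx"],fw["cx"],fw["cy"])
E
```

```text
t: 1.8
tool_pos: [0.664, -0.2029, 0.2275]
eef_rot: [0.993, -0.12, -0.001, -0.0]
ft_force: [-0.1, -0.4, -0.7]
gripper_width: 0.002
[ 0.66395472 -0.20290788  0.22748409] [ 9.92751207e-01 -1.20184143e-01 -8.76265486e-04 -2.13610598e-04] [-0.13750016 -0.43829492 -0.68017507] 0.001829066532033942
[[-1.16900683e-03 -9.66558706e-01 -2.56442783e-01  6.99270295e-02]
 [ 9.99999257e-01 -1.21855996e-03  3.43303471e-05  5.12717695e-04]
 [-3.45673202e-04 -2.56442552e-01  9.66559412e-01 -1.62941414e-01]
 [ 0.00000000e+00  0.00000000e+00  0.00000000e+00  1.00000000e+00]] 320.54502164963657 255.63442478622946 189.64375778425205
```

View pics/s1.png

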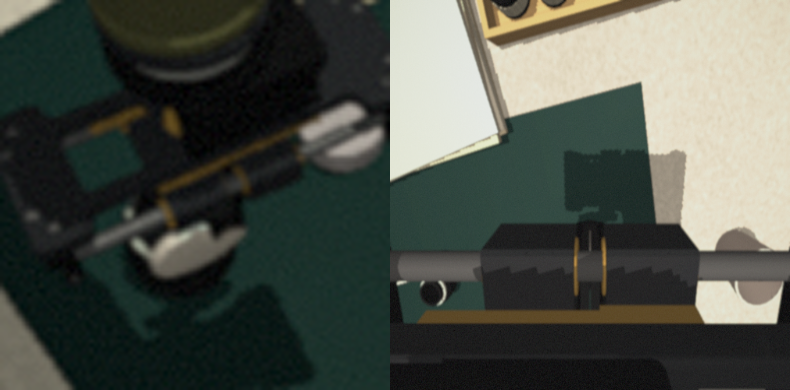

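The wrist view shows clear mat below the closed fingers, and the scene view shows the lid untouched in front of them. Now I'll descend behind the lid.

```bash
python3 -m crank '0 0 0 0 0 -0.04 -1;0 0 0 0 0 -0.04 -1;0 0 0 0 0 -0.03 -1;0 0 0 0 0 -0.01 -1;0 0 0 0 0 0 -1;0 0 0 0 0 0 -1'
python3 - <<'E'
from workcell import bot
from h import *
print(bot.sense()["ft_force"])
fs=bot.grab_frame("scene")
cv2.imwrite("pics/s2.png",cv2.resize(fs["pixels"][190:290,160:260,::-1],(500,500),interpolation=cv2.INTER_CUBIC))
E
```

```text
t: 2.55
tool_pos: [0.6646, -0.2052, 0.1106]
eef_rot: [0.993, -0.122, 0.001, 0.0]
ft_force: [-0.4, -0.4, -0.1]
gripper_width: 0.005
[-0.37391192 -0.44573004 -0.07948548]
```

View pics/s2.png

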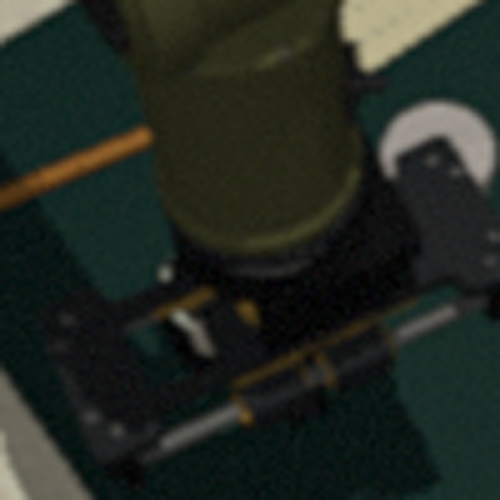

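```bash
python3 -m crank '0 0 0 -0.010 0.0025 -0.005 -1;0 0 0 -0.010 0.0025 -0.005 -1;0 0 0 -0.008 0.002 0 -1;0 0 0 -0.008 0.002 0 -1;0 0 0 -0.008 0.002 0 -1;0 0 0 -0.008 0.002 0 -1'
python3 -m crank '0 0 0 -0.008 0.002 0 -1;0 0 0 -0.008 0.002 0 -1;0 0 0 -0.008 0.002 0 -1'
```

```text
t: 3.2
tool_pos: [0.6119, -0.1913, 0.0996]
eef_rot: [0.993, -0.121, 0.001, 0.0]
ft_force: [0.7, -1.5, 0.0]
gripper_width: 0.004
t: 3.5
tool_pos: [0.5871, -0.185, 0.0986]
eef_rot: [0.993, -0.121, -0.0, 0.0]
ft_force: [0.1, -0.2, -0.2]
gripper_width: 0.007
```

```bash

python3 - <<'E'
from workcell import bot
from h import *
fs=bot.grab_frame("scene");ft=bot.grab_frame("top")
cv2.imwrite("pics/s3.png",np.hstack([cv2.resize(f["pixels"][y:y+80,x:x+80,::-1],(400,400),interpolation=cv2.INTER_CUBIC) for f,y,x in((fs,205,165),(ft,150,280))]))
E
```

```text
(no output)
```

View pics/s3.png

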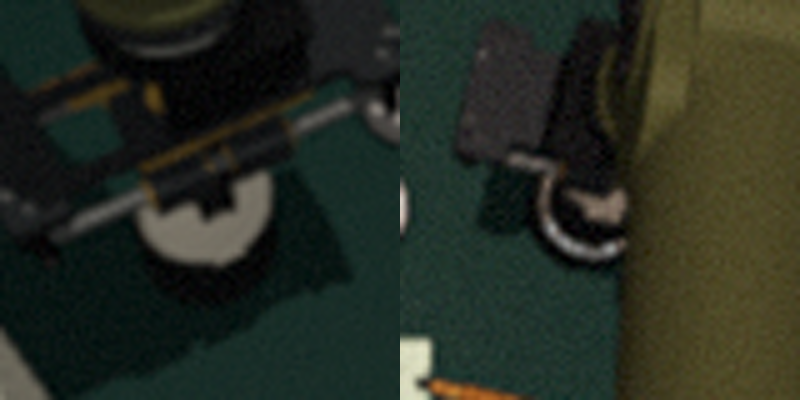

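The lid has swung forward past upright with light force, and the pot hasn't moved. I'll continue inward and then down.

```bash

python3 -m crank '0 0 0 -0.008 0.002 0 -1;0 0 0 -0.008 0.002 0 -1;0 0 0 -0.008 0.002 -0.003 -1;0 0 0 0 0 -0.004 -1'
python3 -m crank '0 0 0 0 0 -0.005 -1;0 0 0 0 0 -0.005 -1;0 0 0 0 0 -0.004 -1;0 0 0 0 0 0 -1'
```

```text
t: 4.0
tool_pos: [0.5626, -0.179, 0.0914]
eef_rot: [0.993, -0.121, -0.0, 0.0]
ft_force: [-0.9, 0.3, 0.2]
gripper_width: 0.006
t: 4.4
tool_pos: [0.5634, -0.1791, 0.0765]
eef_rot: [0.993, -0.121, -0.001, -0.0]
ft_force: [-0.2, -0.3, 0.3]
gripper_width: 0.004
```

```bash

python3 - <<'E'
from workcell import bot
from h import *
print(bot.sense()["tool_pos"],bot.sense()["ft_force"])
fs=bot.grab_frame("scene")
cv2.imwrite("pics/s4.png",np.hstack([cv2.resize(f["pixels"][y:y+80,x:x+80,::-1],(500,500),interpolation=cv2.INTER_CUBIC) for f,y,x in((fs,205,165),)]))
E
```

```text
[ 0.56336646 -0.17907     0.07653064] [-0.23858121 -0.30689557  0.34563851]
```

View pics/s4.png

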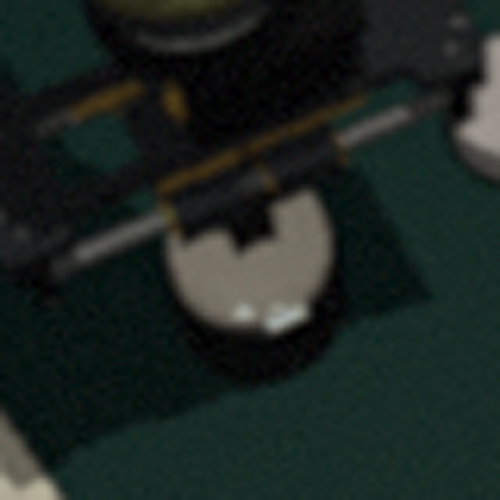

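The scene crop shows the lid almost flat under the fingertips, with the fingers near its middle at about (250,225). I'll press down in small steps.

```bash

python3 -m crank '0 0 0 0 0 -0.003 -1;0 0 0 0 0 -0.003 -1;0 0 0 0 0 0 -1'
python3 -m crank '0 0 0 0 0 -0.0015 -1;0 0 0 0 0 0 -1'
python3 -m crank '0 0 0 0 0 -0.001 -1;0 0 0 0 0 0 -1'
```

```text
t: 4.75
tool_pos: [0.5635, -0.1792, 0.0711]
eef_rot: [0.993, -0.121, -0.0, -0.0]
ft_force: [-0.7, 1.1, 0.7]
gripper_width: 0.005
t: 4.95
tool_pos: [0.5637, -0.1792, 0.07]
eef_rot: [0.993, -0.121, -0.0, 0.0]
ft_force: [0.2, -0.7, -0.4]
gripper_width: 0.008
t: 5.15
tool_pos: [0.5638, -0.1792, 0.069]
eef_rot: [0.993, -0.121, 0.0, 0.0]
ft_force: [-0.8, -0.4, 0.3]
gripper_width: 0.008
```

```bash

python3 -m crank '0 0 0 0 0 -0.001 -1;0 0 0 0 0 0 -1'
python3 -m crank '0 0 0 0 0 -0.001 -1;0 0 0 0 0 0 -1'
```

```text
t: 5.35
tool_pos: [0.5639, -0.1793, 0.0681]
eef_rot: [0.993, -0.121, 0.0, 0.0]
ft_force: [1.0, -0.1, 1.3]
gripper_width: 0.005
t: 5.55
tool_pos: [0.5639, -0.1793, 0.0674]
eef_rot: [0.993, -0.121, 0.0, 0.0]
ft_force: [-0.4, 0.3, 3.3]
gripper_width: 0.008
```

```bash

python3 -m crank '0 0 0 0 0 -0.0005 -1;0 0 0 0 0 0 -1;0 0 0 0 0 0 -1'
```

```text
t: 5.85
tool_pos: [0.5639, -0.1793, 0.0669]
eef_rot: [0.993, -0.121, 0.0, 0.0]
ft_force: [-1.4, 0.5, 4.6]
gripper_width: 0.005
```

```bash

python3 -m crank '0 0 0 0 0 -0.001 -1;0 0 0 0 0 0 -1;0 0 0 0 0 0 -1'
```

```text
t: 6.15
tool_pos: [0.5639, -0.1793, 0.0661]
eef_rot: [0.993, -0.121, 0.0, 0.0]
ft_force: [-2.9, 0.5, 6.5]
gripper_width: 0.007
```

The force is about 7 N and rises like the soft panel against a firm stop. I'll lift straight up and check.

```bash

python3 -m crank '0 0 0 0 0 0.003 -1;0 0 0 0 0 0.01 -1;0 0 0 0 0 0.03 -1;0 0 0 0 0 0.04 -1;0 0 0 0 0 0.04 -1;0 0 0 0 0 0.04 -1;0 0 0 -0.03 -0.035 0 -1;0 0 0 -0.03 -0.035 0 -1;0 0 0 -0.03 -0.035 0 -1;0 0 0 -0.03 -0.035 0 -1'
python3 -m crank '0 0 0 -0.03 -0.035 0 -1;0 0 0 -0.03 -0.035 0 -1;0 0 0 -0.03 -0.035 0 -1;0 0 0 -0.03 -0.035 0 -1;0 0 0 -0.03 -0.035 0 -1;0 0 0 -0.02 -0.03 0 -1;0 0 0 0 0 0 -1;0 0 0 0 0 0 -1'
python3 - <<'E'
from workcell import bot
from h import *
print(bot.sense()["tool_pos"],bot.sense()["ft_force"])
fs=bot.grab_frame("scene");ft=bot.grab_frame("top")
np.savez("top1.npz",**ft);np.savez("scene1.npz",**fs)
cv2.imwrite("pics/s5.png",np.hstack([cv2.resize(f["pixels"][y:y+80,x:x+80,::-1],(400,400),interpolation=cv2.INTER_CUBIC) for f,y,x in((fs,205,165),(ft,150,280))]))
cv2.imwrite("pics/top1.png",ft["pixels"][:,:,::-1])
E
```

```text
t: 7.15
tool_pos: [0.4425, -0.3203, 0.2289]
eef_rot: [0.993, -0.121, 0.0, 0.0]
ft_force: [0.3, 0.1, 0.4]
gripper_width: 0.007
t: 7.95
tool_pos: [0.2731, -0.5245, 0.2283]
eef_rot: [0.992, -0.122, -0.0, -0.0]
ft_force: [0.1, 0.5, -0.3]
gripper_width: 0.002
[ 0.27313316 -0.52450805  0.22826289] [ 0.07242844  0.51447315 -0.34842526]
```

View pics/s5.png

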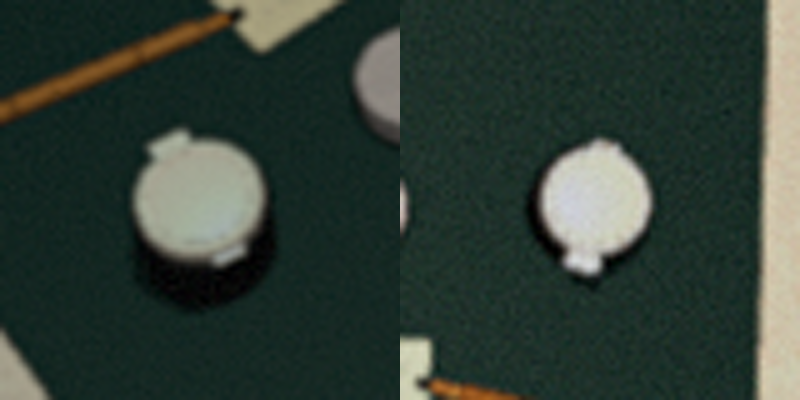

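View pics/top1.png

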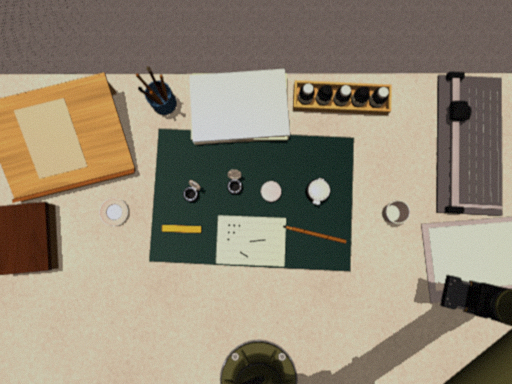

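Both views show the big lid lying flat on its pot, with the tab toward the robot at about (316,203) in the top view. The small lids still stand open. Next is a numeric check.

```bash
python3 - <<'E'
from h import *
T0=np.load("top0.npz");T=np.load("top1.npz");S=np.load("scene1.npz");S0=np.load("scene0.npz")
def PM(f):
    K=np.array([[f["fx"],0,f["cx"]],[0,f["fy"],f["cy"]],[0,0,1]]);return K@np.c_[f["R"],f["t"]]
for n,a,b in(("tab",(316.4,203.0),(198.2,234)),("hinge",(320.2,178.6),(211,255.7)),("disc",(318.9,190.0),(205,244.5))):
    X=cv2.triangulatePoints(PM(T),PM(S),np.array(a,float),np.array(b,float));print(n,(X[:3]/X[3]).ravel())
# expected tab projection at angles
P=np.array([.5637,-.178,0]);y=np.radians(-14);x=np.array([np.cos(y),np.sin(y),0])
for th in(0,.06,.15,.3):
    t=P+[0,0,.059]+.034*x+.076*(-x*np.cos(th)+np.array([0,0,np.sin(th)]));print(th,proj(T,t),proj(S,t))
# change elsewhere
d=cv2.absdiff(cv2.GaussianBlur(T0["pixels"],(3,3),0),cv2.GaussianBlur(T["pixels"],(3,3),0)).max(2)
m=(d>35).astype(np.uint8)
n,l,st,c=cv2.connectedComponentsWithStats(m)
for i in range(1,n):
    if st[i,4]>4 and st[i,1]<265:print(st[i])
E
```

```text
tab [ 0.52514893 -0.17260787  0.0533957 ]
hinge [ 0.59823862 -0.18530811  0.0557366 ]
disc [ 0.56388541 -0.17954963  0.05897238]
0 [315.08049848 203.57740832] [198.94865699 231.32668304]
0.06 [315.29059875 203.39513504] [198.75910178 230.4970024 ]
0.15 [315.64638416 202.95323517] [198.54958639 229.4006361 ]
0.3 [316.34186195 201.77008581] [198.40740635 227.99576269]
[309 169  26  36 606]
```

```bash
python3 -c "
from workcell import bot
bot.job_done();s=bot.sense();print(s['t'],s['ft_force'])"
```

```text
the job is handed in; nothing more can be done
the job is handed in; nothing more can be done
```

The big ink pot's lid is shut, and I've handed the job in. I came down behind the lid with the fingers closed, swung it over and pressed its middle with about 6.5 N, well under the 20 N limit. Then I lifted straight up and moved the hand clear, all in about 8 s.

**Lid:** both views show it lying flat. The triangulated tab (z 0.053) sits no higher than the hinge (z 0.056), though that is only good to a few mm. The force rise at about 0.068 m matches the height expected with the lid shut.

**Pot:** it is within about 2 mm of where it started.

**Everything else:** comparing the top views on and around the mat, the only change was at the big pot. Both small lids still stand open. No check failed or disagreed, and no verdict was reported.

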